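# Open the slide tray and hold the slide clip half open

### The job

Pull the scanner's slide tray out to its stop; then press the red thumb bar of the slide clip down about 9 mm, half of its travel, with the gripper's fingers, and finish while still holding it there so that I can change the specimen slide. Never push the bar to its bottom stop (that throws the slide out), leave the tray fully out, and do not disturb the vial, the marker or the dish.

Things in the scene. Friction and masses are not known exactly. Their poses are not given: they have to be found in the camera images.
- scanner_front (a point): Compact white microscope-slide scanner fixed to the bench: housing 220 deep (x), 240 wide (y), 85 high, open at its front, which faces its own -x (towards the robot, turned by up to 0.25 rad). This point: middle of the upper front edge of the housing, 85 above the bench; its x axis points into the scanner.
- tray (a joint): How far the slide tray is out of the scanner (m): 0 shut, 0.15 at its stop; it may start slightly ajar. It slides out along the scanner's -x with about 3 N of friction and stays where it is left. The tray has a white front panel 216 wide, 12 thick, its top 75 above the bench.
- tray_handle (a point): Middle of the tray's dark steel bar handle: a horizontal round bar 10 thick, 100 long along the scanner's y, with its axis 60 above the bench, 50 in front of the tray's front panel (45 clear between bar and panel), with a post at each end. It moves with the tray; its axes are the scanner's.
- thumb_bar: Red thumb bar of the slide clip: a level round bar 14 thick, 44 long along the scanner's y, on the front end of a rocker. Origin: its centre, 55 above the bench unpressed (top at 62). It lies 102 behind the handle's bar, 40 behind the tray's front panel, inside the scanner until the tray is out, up to 35 left or right of the tray's middle, on a stiff carriage (10 N to slide it).
- rocker (a joint): Rocker of the slide clip (rad): 0 unpressed, 0.4 at the bottom stop. Its pivot, along the scanner's y, lies 45 behind and 10 below the thumb bar's centre: the bar is 9 mm down at 0.2 rad (half travel), 18 mm at 0.4. A spring pushes it back up: a vertical push on the bar of about 2.4 N starts it, 6.4 N holds it at half travel, 10 N at the bottom.
- vial: Small amber glass vial with a black cap, 28 across, 62 high, standing on the bench to the left of the tray's way (scanner's +y). Origin: centre of its underside. A bystander.
- marker: Grey marker pen with a black cap, 133 long along its x, 16 thick, lying on the bench to the right of the tray's way. Origin: on its underside near the middle. A bystander.
- dish: Pale translucent closed culture dish, 56 across, 16 high, lying on top of the scanner's housing near its front. Origin: centre of its underside. A bystander.

How it is judged:
By the outcome, as a careful person would: the job done as asked, in the order asked, and still so for the second after the job is handed in, while the arm keeps its last pose, push and grip.
It also fails if it takes over 48 s, if anything falls off the work surface, if the arm or the gripper's body presses on something with over 40 N, if the wrist force passes 120 N, or if a joint passes its speed limit or range.

### The arm

A 7-joint arm with a two-finger parallel gripper is mounted at the origin on the work surface. World frame = base frame: x ahead of the robot, y to its left, z up, the work surface at z = 0. Lengths are in m, angles in rad, forces in N, time in s.
With the tool pointing down it reaches from about 0.425 to 0.825 m from the base axis. Payload 3.6 kg.
Tool frame: the origin (TCP) lies midway between the tips of the shut fingers; the grasp point (between the pads) lies 19 mm behind it (robot.grip_depth is the z of the grasp point in the tool frame, in m); z points along the fingers, y is the line along which they close (so a half turn about z gives the same grasp; the last joint's range is limited). The gripper opens to 85 mm and grips with 20 to 120 N. Pads are 22 mm wide; open, the fingers measure 114 mm over their backs; the gripper's body (76 mm by 85 mm) begins 54 mm behind the grasp point. The pads swing forward as they close: fully open they stand 13 mm farther back than shut.
Start: joints at [-1.262, 0.615, -0.013, 1.423, 0.008, 1.103, -0.04], TCP at [0.214, 0.614, 0.231] pointing down, gripper open.
Joint ranges: [-3.12, 3.12], [-0.3, 2.06], [-1.34, 1.32], [0.26, 2.42], [-1.36, 4.5], [0.01, 1.98], [-2.84, 2.84]. Speed limits (rad/s): [2.79, 2.79, 3.14, 3.14, 3.14, 3.14, 3.14].

### API

Orientations are given as a unit quaternion [w, x, y, z].
In Python, from bench import robot gives the robot as it stands. The module is installed in compiled form; this text tells all that it offers.
- The arm moves only by the tool servo_tool, never from a script. Its arguments are lists of equal length, an entry for each row: "delta_pos": the shift along the tool's x, y, z in mm, a list of three; "roll": the turn about the tool's z in rad. A call has exactly 8 rows; each row is the pose to reach, as a shift and turn from the pose commanded when the call began, along the tool's axes at that moment; what a row does not reach only later rows make up. A row lasts 1/10 s, in which the tool goes at most 50 mm and 8.59 degrees, less where a joint would pass 70% of its speed; a pose out of reach is approached as far as the arm can. A call with a gripper value outside its range is refused whole. "grip" is the finger opening in mm, from 0 to 85.4, set as the call begins (left out, the last holds). The fingers move at their own pace and stop on an object; "squeeze" is the grip in N (left out, the last holds). Time passes only in rows, so rows that repeat a pose let the fingers close, or fill a call up. It gives the time, the measured TCP pose, the force, the opening and the grip force at its end, in the units of the state.
- robot.get_state(): the state, without advancing time (a new reading comes with each control period).
- robot.capture(name): name is "side" or "top"; returns a dict with "pixels" (384x512x3 uint8, blue, green, red), "fx", "fy", "cx", "cy" (pixels), "rvec" (rotation vector, rad) and "tvec" (3), from world to camera coordinates, as OpenCV has them. Camera axes: x right, y down, z forward; pixel columns grow to the right and rows downward; lengths in m; the calibration is good to about 2 mm. A picture is of the moment at which its call begins. There is no depth.
- robot.job_done(): hands the job in; it is judged then, once.
The state is a dict: "time": time; "joint_pos": joint angles; "qd": joint speeds; "joint_torque": joint torques, N m; "tool_pos": TCP position; "tcp_rot": TCP orientation; "force": force on the tool from outside, world axes, zero at the start; "torque": the same for the moment, N m; "opening": finger opening in m; "grasp_force": force on a finger pad.
Only numpy, scipy, OpenCV 4.12 (cv2) and the standard library are available. Lean on these libraries where they do the work, as an engineer would, in place of code of your own. Each camera call takes 0.05 s, during which the arm holds its last target. There are 200 camera calls.

## Working session

There is one attempt and no reset: what is moved stays moved. The work goes in short steps, Python scripts to look and compute and a tool call to move; the robot and the scene stay as the last step left them, time stands still between calls to the robot, and variables do not carry over. Pictures are saved under pics/ and viewed, at most 10 in all, crops included, and the job is handed in when it is done.

Besides the shell and the picture viewer there is one more tool, called after ">>>" as name(argument=value, ...), one argument or row to a line, values as JSON. servo_tool: Moves the arm, as the interface text tells. Its arguments: {"type":"object","properties":{"delta_pos":{"type":"array","items":{"type":"array","items":{"type":"number"}}},"roll":{"type":"array","items":{"type":"number"}},"grip":{"type":"number"},"squeeze":{"type":"number"}},"required":["delta_pos","roll"]}

```bash
mkdir -p pics; cat > h.py <<'E'
import numpy as np, cv2
from bench import robot
def cap(n):
    c=robot.capture(n); K=np.array([[c['fx'],0,c['cx']],[0,c['fy'],c['cy']],[0,0,1.]])
    R=cv2.Rodrigues(np.array(c['rvec'],float))[0]; return c['pixels'],K,R,np.array(c['tvec'],float).ravel()
def ray(cam,u,v):
    _,K,R,t=cam; return -R.T@t, R.T@np.linalg.solve(K,[u,v,1.])
def onz(cam,u,v,z):
    o,d=ray(cam,u,v); return o+d*(z-o[2])/d[2]
def proj(cam,p):
    _,K,R,t=cam; q=K@(R@np.asarray(p,float)+t); return q[:2]/q[2]
def Rt(s):
    w,x,y,z=s['tcp_rot']; from scipy.spatial.transform import Rotation as Q
    return Q.from_quat([x,y,z,w]).as_matrix()
E
python3 - <<'E'
from h import *
s=robot.get_state();print({k:np.round(v,3) for k,v in s.items()});print(Rt(s).round(3), robot.grip_depth)
for n in('top','side'):
    c=cap(n);cv2.imwrite(f'pics/{n}0.png',c[0]);print(n,(-c[2].T@c[3]).round(3),c[2].round(2).tolist(),c[1][0,0])
E
```

```text
{'time': np.float64(0.0), 'joint_pos': array([-1.263,  0.616, -0.013,  1.425,  0.008,  1.103, -0.04 ]), 'qd': array([-0.001,  0.001,  0.   , -0.001,  0.   ,  0.001, -0.   ]), 'joint_torque': array([-0.0000e+00, -4.6921e+01,  2.5900e-01, -1.7103e+01,  1.0000e-02,
        1.0000e-02,  0.0000e+00]), 'tool_pos': array([0.213, 0.613, 0.23 ]), 'tcp_rot': array([-0.   ,  0.167,  0.986, -0.001]), 'force': array([ 0.174, -0.282,  0.779]), 'torque': array([ 0.025, -0.003,  0.02 ]), 'grasp_force': np.float64(0.0), 'opening': np.float64(0.085)}
[[-0.945  0.328 -0.001]
 [ 0.328  0.945 -0.002]
 [-0.    -0.003 -1.   ]] -0.0187
top [ 0.6   -0.01   1.202] [[-0.0, -1.0, -0.01], [-1.0, 0.0, -0.04], [0.04, 0.01, -1.0]] 479.5769202791501
side [ 0.531 -0.651  0.524] [[0.98, -0.22, 0.01], [-0.12, -0.55, -0.83], [0.19, 0.81, -0.56]] 372.8604503137025
```

View pics/top0.png

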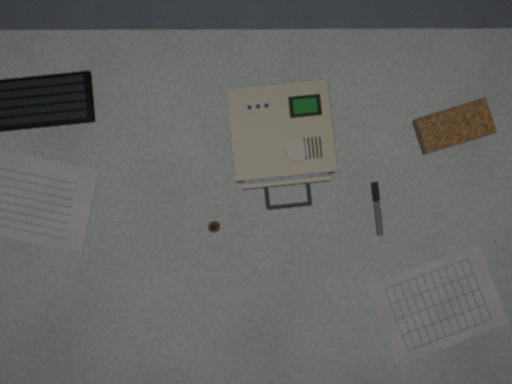

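View pics/side0.png

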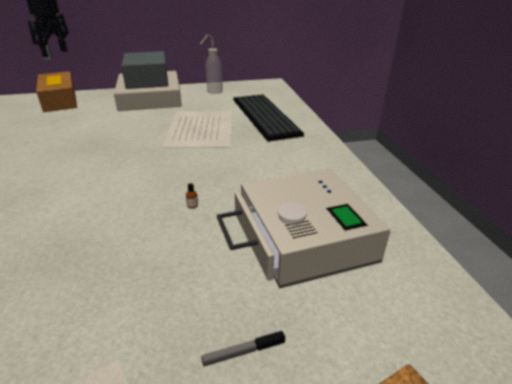

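Top view: handle bar from (268,208) to (311,204), vial at (214,227), marker at (377,208), dish at (296,149). The tray is slightly ajar. The side view agrees, with the handle at about (235,230).

```bash
cat >> h.py <<'E'
def handle(c, roi=(255,185,325,225)):
    x0,y0,x1,y1=roi; g=cv2.cvtColor(c[0],cv2.COLOR_BGR2GRAY)[y0:y1,x0:x1]
    m=(g<85).astype(np.uint8)
    n,l,st,_=cv2.connectedComponentsWithStats(m); k=1+np.argmax(st[1:,4]); v,u=np.nonzero(l==k)
    return np.c_[u+x0,v+y0],g
E
python3 - <<'E'
from h import *
c=cap('top'); p,g=handle(c)
P=np.array([onz(c,u,v,.06) for u,v in p])
print(len(p),p.min(0),p.max(0))
# bar = lowest-x pixels: iterate
d=np.array([1.,0]);n0=np.array([0,1.])
for i in range(5):
    a=P[:,:2]@d; s=P[a<np.percentile(a,0)+.018][:,:2]
    vx,vy,x,y=cv2.fitLine(s.astype(np.float32),cv2.DIST_L2,0,.001,.001).ravel()
    if vy<0: vx,vy=-vx,-vy
    d=np.array([vy,-vx]);n0=np.array([vx,vy]); print('yaw',np.arctan2(d[1],d[0]))
a=s@d;b=s@n0; print('a range',a.min(),a.max(),np.median(a),'b',b.min(),b.max()); 
bc=(b.min()+b.max())/2; print('centre',np.median(a)*d+bc*n0, P[:,:2]@n0.T@np.ones(len(P))/len(P) if 0 else '')
# housing edge
hsv=c[0][75:195,220:345].astype(int); m=((hsv[...,2]-hsv[...,0])>22).astype(np.uint8); ct=max(cv2.findContours(m,0,2)[0],key=cv2.contourArea)
r=cv2.minAreaRect(ct+np.array([220,75])); B=cv2.boxPoints(r); print(r); W=np.array([onz(c,u,v,.085)[:2] for u,v in B]); print(W.round(3).tolist())
s=cap('side'); print([proj(s,[*(np.median(a)*d+(bc+k)*n0),.06]).round(1) for k in(-.05,0,.05)])
im=cv2.resize(c[0][130:240,200:390],None,fx=4,fy=4,interpolation=cv2.INTER_CUBIC); im2=cv2.resize(s[0][170:290,180:370],None,fx=4,fy=4); cv2.imwrite('pics/crop1.png',im[:, :760]); cv2.imwrite('pics/crop2.png',im2)
print('vial',onz(c,214,227,.06),'marker',[onz(c,u,v,.01).round(3) for u,v in((375,183),(379,234))],'dish',onz(c,296,149,.1))
E
```

```text
342 [262 185] [311 209]
yaw 0.063633755
yaw 0.08751126
yaw 0.09601326
yaw 0.09994526
yaw 0.10243268
a range 0.5868427130840662 0.6048579127175555 0.5924361430050192 b -0.20676773787314306 -0.09775610486084105
centre [ 0.60490015 -0.09088506] Traceback (most recent call last):
  File "<stdin>", line 15, in <module>
ValueError: max() iterable argument is empty
```

```bash
cat >> h.py <<'E'
def bar(c,u0,u1,v0,v1):
    """fit the dark bar's axis: darkness-weighted row per column -> points at z=.06"""
    g=cv2.cvtColor(c[0],cv2.COLOR_BGR2GRAY).astype(float)
    pts=[]
    for u in range(u0,u1+1):
        w=np.clip(115-g[v0:v1,u],0,None)
        pts.append((u,(w*np.arange(v0,v1)).sum()/w.sum()))
    P=np.array([onz(c,u,v,.06)[:2] for u,v in pts]); vx,vy,x,y=cv2.fitLine(P.astype(np.float32),cv2.DIST_HUBER,0,.001,.001).ravel()
    if vy<0: vx,vy=-vx,-vy
    return np.array([vy,-vx]),np.array([vx,vy]),np.array([x,y]),np.array(pts)
E
python3 - <<'E'
from h import *
c=cap('top'); g=cv2.cvtColor(c[0],cv2.COLOR_BGR2GRAY)
print(g[202:213,264:316:5]); print(g[206,260:275],g[203,303:318])
print(c[0][150,220:345:12].tolist())
d,n,p,pts=bar(c,272,307,199,213); print('yaw',np.arctan2(d[1],d[0]),'p',p, pts[::6].round(1).tolist())
s=cap('side'); print([proj(s,[*(p+k*n),.06]).round(1).tolist() for k in(-.05,0,.05)])
cv2.imwrite('pics/crop1.png',cv2.resize(c[0][130:240,200:390],None,fx=4,fy=4,interpolation=cv2.INTER_CUBIC)); cv2.imwrite('pics/crop2.png',cv2.resize(s[0][170:290,180:370],None,fx=4,fy=4))
print('vial',onz(c,214,227,.06),'marker',[onz(c,u,v,.01).round(3) for u,v in((375,183),(379,234))],'dish',onz(c,296,149,.1))
E
```

```text
[[108  73 117 114 111 111  95  89  71  46 115]
 [107  71 111 110  95  91  68  61  49  50 111]
 [111  67  97  88  69  61  51  47  49  53 109]
 [112  58  67  62  53  48  49  51  61  73 111]
 [114  49  52  48  49  49  62  73  91  98 112]
 [114  47  50  51  60  68  91  98 111 112 111]
 [110  51  61  69  94  94 111 110 113 115 114]
 [110  68  94  96 112 110 115 113 113 112 115]
 [110  96 114 111 115 114 116 112 114 113 113]
 [111 114 117 114 116 114 116 113 119 117 116]
 [112 113 116 114 116 113 115 112 117 116 115]]
[115 115 117 115 114  95  68  53  46  49  53  53  54  51  52] [ 54  49  48  48  51  49  50  50  69  99 112 111 113 108 110]
[[114, 118, 114], [108, 115, 116], [109, 121, 126], [109, 122, 126], [109, 121, 127], [110, 122, 126], [116, 122, 126], [108, 112, 115], [75, 85, 87], [109, 122, 125], [110, 112, 110]]
yaw 0.0913405 p [ 0.60437125 -0.09419753] [[272.0, 206.9], [278.0, 206.3], [284.0, 205.4], [290.0, 205.4], [296.0, 204.5], [302.0, 203.8]]
[[232.3, 249.2], [225.5, 232.5], [219.4, 217.6]]
vial [0.55267155 0.08687762 0.06      ] marker [array([ 0.659, -0.309,  0.01 ]), array([ 0.533, -0.317,  0.01 ])] dish [ 0.73351182 -0.10551323  0.1       ]
```

View pics/crop1.png

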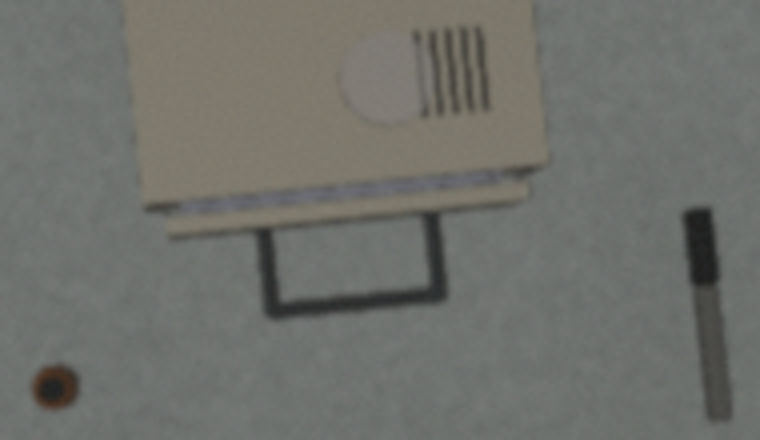

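The crop shows handle corners at about (265.5,208) and (311.5,203). I take the handle's middle as (0.604, -0.092) and the scanner's yaw as about 0.092 rad. I'm heading above the handle now.

>>> servo_tool(
  delta_pos=[
    [-30, -27, 3],
    [-66, -59, 6],
    [-102, -91, 9],
    [-138, -123, 12],
    [-174, -155, 15],
    [-210, -187, 18],
    [-246, -219, 21],
    [-282, -251, 24],
  ],
  roll=[0.14, 0.28, 0.42, 0.56, 0.7, 0.84, 0.98, 1.12],
  grip=42,
)

```text
time: 1.05
tool_pos: [0.3981, 0.2826, 0.2075]
tcp_rot: [-0.0, 0.667, 0.745, 0.0]
force: [0.8, -0.2, -0.4]
opening: 0.0421
grasp_force: 0.0
```

```bash
cat > go.py <<'E'
import sys; from h import *
# python go.py x y z azimuth_of_tool_y : prints shift in tool axes (mm), roll
s=robot.get_state();R=Rt(s);t=list(map(float,sys.argv[1:5]))
print('t',round(s['time'],2),'pos',np.round(s['tool_pos'],4),'F',np.round(s['force'],2),'open',round(s['opening'],4),'gf',round(s['grasp_force'],1))
az=np.arctan2(R[1,1],R[0,1]); r=az-t[3]; print('delta',(1e3*R.T@(np.array(t[:3])-s['tool_pos'])).round(1),'roll',round(r,3),'tilt',R[:2,2].round(4))
E
python3 go.py .604 -.092 .12 .0925
```

```text
t 1.05 pos [0.3981 0.2826 0.2075] F [ 0.77 -0.17 -0.4 ] open 0.0421 gf 0.0
delta [-395.1  163.2   87.4] roll 0.018 tilt [0.0005 0.0006]
```

>>> servo_tool(
  delta_pos=[
    [-45, 19, 5],
    [-90, 38, 10],
    [-136, 57, 15],
    [-182, 76, 20],
    [-228, 95, 25],
    [-274, 114, 30],
    [-320, 133, 35],
    [-350, 145, 40],
  ],
  roll=[0, 0, 0, 0, 0, 0, 0, 0],
)

```text
time: 1.85
tool_pos: [0.5833, -0.0514, 0.1673]
tcp_rot: [0.001, 0.666, 0.746, -0.0]
force: [0.1, 1.3, -0.3]
opening: 0.0425
grasp_force: 0.0
```

```bash
python3 go.py .604 -.092 .12 .0925
```

```text
t 1.85 pos [ 0.5833 -0.0514  0.1673] F [ 0.07  1.28 -0.32] open 0.0425 gf 0.0
delta [-42.5  16.   47.4] roll 0.019 tilt [ 0.0015 -0.0024]
```

>>> servo_tool(
  delta_pos=[
    [-22, 8, 10],
    [-42, 16, 20],
    [-43, 16, 40],
    [-43, 16, 60],
    [-43, 16, 80],
    [-43, 16, 100],
    [-43, 16, 115],
    [-43, 16, 124],
  ],
  roll=[0.019, 0.019, 0.019, 0.019, 0.019, 0.019, 0.019, 0.019],
)

```text
time: 2.65
tool_pos: [0.6022, -0.0873, 0.0419]
tcp_rot: [-0.001, 0.672, 0.741, -0.0]
force: [-0.2, 0.4, -0.2]
opening: 0.042
grasp_force: 0.0
```

```bash
python3 go.py .604 -.092 .042 .0925; python3 - <<'E'
from h import *
s=cap('side');t=cap('top')
a=cv2.resize(s[0][140:290,160:350],None,fx=3,fy=3);b=cv2.resize(t[0][130:240,215:345],None,fx=1.75,fy=1.75)
b=cv2.copyMakeBorder(b,0,a.shape[0]-b.shape[0],0,0,0);cv2.imwrite('pics/c3.png',np.hstack([a,b]))
E
```

```text
t 2.65 pos [ 0.6022 -0.0873  0.0419] F [-0.21  0.44 -0.24] open 0.042 gf 0.0
delta [-4.8  1.3 -0.1] roll 0.005 tilt [-0.0019  0.0004]
```

View pics/c3.png

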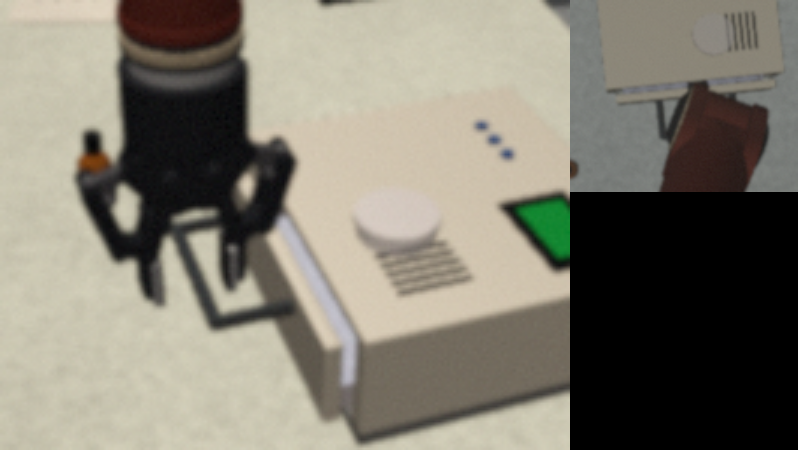

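The fingers straddle the bar, at about (150,300) and (232,285) in the crop, clear of the panel. Closing.

>>> servo_tool(
  delta_pos=[
    [0, 0, 0],
    [0, 0, 0],
    [0, 0, 0],
    [0, 0, 0],
    [0, 0, 0],
    [0, 0, 0],
    [0, 0, 0],
    [0, 0, 0],
  ],
  roll=[0, 0, 0, 0, 0, 0, 0, 0],
  grip=0,
  squeeze=30,
)

```text
time: 3.55
tool_pos: [0.6038, -0.0877, 0.0444]
tcp_rot: [0.001, 0.672, 0.741, 0.001]
force: [0.2, 0.2, 5.5]
opening: 0.009
grasp_force: 29.6
```

```bash
python3 go.py .604 -.092 .042 .0925
```

```text
t 3.55 pos [ 0.6038 -0.0877  0.0444] F [0.16 0.22 5.54] open 0.009 gf 29.6
delta [-4.3 -0.2  2.4] roll 0.005 tilt [ 0.0023 -0.0003]
```

>>> servo_tool(
  delta_pos=[
    [0, -5, -1],
    [0, -15, -1],
    [0, -28, -1],
    [0, -42, -1],
    [0, -56, -1],
    [0, -70, -1],
    [0, -82, -1],
    [0, -90, -1],
  ],
  roll=[0, 0, 0, 0, 0, 0, 0, 0],
)

```text
time: 4.35
tool_pos: [0.5128, -0.0968, 0.0444]
tcp_rot: [0.001, 0.672, 0.74, 0.0]
force: [4.1, -1.4, -2.4]
opening: 0.0088
grasp_force: 29.6
```

```bash
python3 - <<'E'
from h import *
c=cap('top')
# housing front edge (seen in the first pictures)
f=onz(c,286.5,176.2,.085); d=np.array([np.cos(.0925),np.sin(.0925)])
h0=np.array([.604,-.092]); print('front',f,'handle ahead of front at start',(f[:2]-h0)@d,'lat',(f[:2]-h0)@[-d[1],d[0]])
E
python3 go.py .604 -.092 .042 .0925
```

```text
front [ 0.67165755 -0.08430198  0.085     ] handle ahead of front at start 0.06807935803683515 lat 0.001415705151900504
t 4.4 pos [ 0.5111 -0.097   0.0444] F [ 0.5  -1.76  1.14] open 0.0089 gf 29.9
delta [-3.9 93.   2.2] roll 0.003 tilt [-0.0019 -0.0004]
```

>>> servo_tool(
  delta_pos=[
    [0, -8, 0],
    [0, -18, 0],
    [0, -28, 0],
    [0, -36, 0],
    [0, -41, 0],
    [0, -44, 0],
    [0, -46, 0],
    [0, -48, 0],
  ],
  roll=[0, 0, 0, 0, 0, 0, 0, 0],
)

```text
time: 5.2
tool_pos: [0.4659, -0.1015, 0.0444]
tcp_rot: [0.001, 0.672, 0.74, 0.0]
force: [3.6, -3.7, -1.6]
opening: 0.0088
grasp_force: 29.8
```

>>> servo_tool(
  delta_pos=[
    [0, -1, 0],
    [0, -2, 0],
    [0, -3, 0],
    [0, -4, 0],
    [0, -5, 0],
    [0, -6, 0],
    [0, -7, 0],
    [0, -7, 0],
  ],
  roll=[0, 0, 0, 0, 0, 0, 0, 0],
)

```text
time: 6.0
tool_pos: [0.4616, -0.1019, 0.0444]
tcp_rot: [0.003, 0.672, 0.741, 0.001]
force: [7.1, -2.9, -5.9]
opening: 0.0088
grasp_force: 29.4
```

```bash
python3 go.py .604 -.092 .042 .0925
```

```text
t 6.0 pos [ 0.4616 -0.1019  0.0444] F [ 7.1  -2.86 -5.92] open 0.0088 gf 29.4
delta [ -4.  142.6   3.2] roll 0.005 tilt [ 0.0059 -0.0016]
```

>>> servo_tool(
  delta_pos=[
    [0, -1, 0],
    [0, -2, 0],
    [0, -3, 0],
    [0, -4, 0],
    [0, -5, 0],
    [0, -5, 0],
    [0, -5, 0],
    [0, -5, 0],
  ],
  roll=[0, 0, 0, 0, 0, 0, 0, 0],
)

```text
time: 6.8
tool_pos: [0.4617, -0.102, 0.0445]
tcp_rot: [0.007, 0.671, 0.741, 0.004]
force: [13.9, -1.0, -13.7]
opening: 0.0087
grasp_force: 29.1
```

```bash
python3 go.py .604 -.092 .042 .0925
```

```text
t 6.8 pos [ 0.4617 -0.102   0.0445] F [ 13.88  -1.02 -13.65] open 0.0087 gf 29.1
delta [ -4.2 142.5   4.6] roll 0.007 tilt [ 0.0149 -0.0029]
```

At the stop: the force has risen to 14 N and the handle no longer moves. Easing off the pull, then opening.

>>> servo_tool(
  delta_pos=[
    [0, 2, 0],
    [0, 4, 0],
    [0, 6, 0],
    [0, 6, 0],
    [0, 6, 0],
    [0, 6, 0],
    [0, 6, 0],
    [0, 6, 0],
  ],
  roll=[0, 0, 0, 0, 0, 0, 0, 0],
)

```text
time: 7.6
tool_pos: [0.4616, -0.102, 0.0444]
tcp_rot: [0.002, 0.672, 0.741, 0.001]
force: [5.8, -3.5, -4.4]
opening: 0.0089
grasp_force: 30.0
```

>>> servo_tool(
  delta_pos=[
    [0, 0, 0],
    [0, 0, 0],
    [0, 0, 0],
    [0, 0, 0],
    [0, 0, 0],
    [0, 0, 0],
    [0, 0, 0],
    [0, 0, 0],
  ],
  roll=[0, 0, 0, 0, 0, 0, 0, 0],
  grip=40,
)

```text
time: 8.4
tool_pos: [0.4595, -0.1015, 0.0443]
tcp_rot: [-0.0, 0.672, 0.741, -0.0]
force: [0.4, -0.4, -0.1]
opening: 0.0401
grasp_force: 0.0
```

```bash
python3 go.py .4617 -.102 .16 .0925
```

```text
t 8.4 pos [ 0.4595 -0.1015  0.0443] F [ 0.4  -0.4  -0.12] open 0.0401 gf 0.0
delta [  -0.7    2.1 -115.7] roll 0.004 tilt [-0.0001  0.    ]
```

>>> servo_tool(
  delta_pos=[
    [0, 0, -20],
    [0, 0, -55],
    [0, 0, -95],
    [0, 0, -130],
    [20, 0, -150],
    [60, 0, -160],
    [105, 0, -160],
    [150, 0, -160],
  ],
  roll=[0, 0, 0, 0, 0, 0, 0, 0],
)

```text
time: 9.2
tool_pos: [0.4448, 0.0491, 0.2049]
tcp_rot: [0.0, 0.672, 0.74, 0.001]
force: [0.7, -0.3, -0.4]
opening: 0.0398
grasp_force: 0.0
```

>>> servo_tool(
  delta_pos=[
    [30, 0, 0],
    [60, 0, 0],
    [80, 0, 0],
    [80, 0, 0],
    [80, 0, 0],
    [80, 0, 0],
    [80, 0, 0],
    [80, 0, 0],
  ],
  roll=[0, 0, 0, 0, 0, 0, 0, 0],
  grip=0,
)

```text
time: 10.0
tool_pos: [0.4374, 0.1263, 0.2043]
tcp_rot: [0.0, 0.673, 0.74, -0.0]
force: [-0.0, -0.4, -0.4]
opening: -0.0001
grasp_force: 0.0
```

```bash
cat >> h.py <<'E'
def red(c,lim=45):
    a=c[0].astype(int); m=((a[...,2]-np.maximum(a[...,1],a[...,0]))>lim).astype(np.uint8)
    n,l,st,ce=cv2.connectedComponentsWithStats(m); return [(st[i].tolist(),ce[i].round(1).tolist()) for i in range(1,n) if st[i,4]>15],l
E
python3 - <<'E'
from h import *
t=cap('top');s=cap('side')
for n,c in(('top',t),('side',s)): print(n,red(c,35)[0])
a=cv2.resize(s[0][150:300,150:340],None,fx=2.1,fy=2.1);b=cv2.resize(t[0][150:300,200:390],None,fx=2.1,fy=2.1)
cv2.imwrite('pics/c4.png',np.hstack([a,b]))
E
python3 go.py .4617 -.102 .16 .0925
```

```text
top [([293, 219, 19, 6, 91], [301.9, 221.3])]
side [([88, 18, 11, 3, 20], [92.8, 18.8]), ([36, 72, 36, 20, 593], [53.6, 81.3]), ([187, 191, 9, 7, 50], [190.8, 194.3]), ([202, 237, 12, 20, 141], [207.2, 246.3]), ([381, 365, 46, 19, 473], [404.8, 376.9])]
t 10.1 pos [0.4373 0.1268 0.2043] F [0.89 0.48 0.22] open 0.0 gf 0.0
delta [-230.     2.4   44.4] roll 0.003 tilt [-0.     -0.0002]
```

View pics/c4.png

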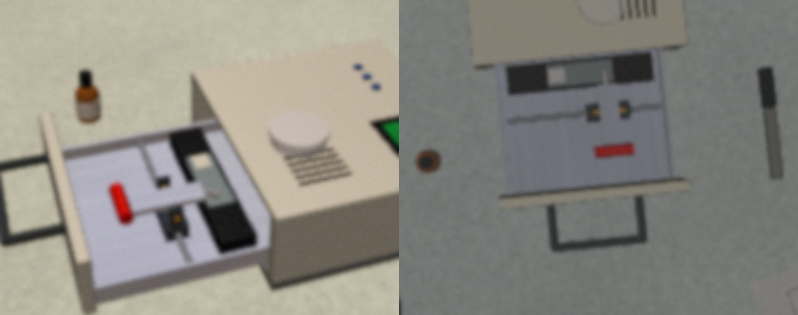

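The red bar shows at top (302,221) and side (207,246). The tray is out; the vial, marker and dish have not moved.

```bash
python3 - <<'E'
from h import *
t=cap('top');s=cap('side')
st,ct=max(red(t,35)[0],key=lambda r:r[0][4]); cs=[r for r in red(s,35)[0] if 195<r[1][0]<220][0][1]
for z in(.055,.062): print('top ray',z,onz(t,*ct,z).round(4))
o1,d1=ray(t,*ct);o2,d2=ray(s,*cs)
k=np.linalg.lstsq(np.c_[d1,-d2],o2-o1,rcond=None)[0]; print('tri',(o1+k[0]*d1).round(4),(o2+k[1]*d2).round(4))
d,n,p,pts=bar(t,276,302,260,272); print('handle yaw',np.arctan2(d[1],d[0]),p,pts[::6].round(1).tolist())
b=onz(t,*ct,.058)[:2]; print('along',(b-p)@d,'lat',(b-p)@n)
E
python3 go.py .4617 -.102 .16 .0925
```

```text
top ray 0.055 [ 0.5657 -0.1225  0.055 ]
top ray 0.062 [ 0.5659 -0.1218  0.062 ]
tri [ 0.5657 -0.1224  0.0565] [ 0.5652 -0.1223  0.0566]
handle yaw 0.10304697 [ 0.4597465  -0.08493504] [[276.0, 266.6], [282.0, 266.6], [288.0, 266.3], [294.0, 265.5], [300.0, 264.8]]
along 0.10164301551224686 lat -0.0479909079127904
t 10.2 pos [0.4373 0.1271 0.2043] F [0.83 0.32 0.55] open 0.0002 gf 0.0
delta [-230.4    2.2   44.3] roll 0.004 tilt [-0.0001 -0.0001]
```

>>> servo_tool(
  delta_pos=[
    [-30, 12, 0],
    [-70, 28, 0],
    [-110, 44, 0],
    [-150, 60, 0],
    [-190, 76, 5],
    [-225, 90, 15],
    [-250, 99, 25],
    [-260, 103, 40],
  ],
  roll=[0.14, 0.28, 0.42, 0.56, 0.7, 0.84, 0.98, 1.12],
)

```text
time: 11.0
tool_pos: [0.5661, -0.1257, 0.1646]
tcp_rot: [0.002, 0.964, 0.266, 0.001]
force: [-0.1, 0.7, 0.6]
opening: -0.0002
grasp_force: 0.0
```

>>> servo_tool(
  delta_pos=[
    [0, 0, 0],
    [0, 0, 0],
    [0, 0, 0],
    [0, 0, 0],
    [0, 0, 0],
    [0, 0, 0],
    [0, 0, 0],
    [0, 0, 0],
  ],
  roll=[0.14, 0.28, 0.42, 0.45, 0.45, 0.45, 0.45, 0.45],
)

```text
time: 11.8
tool_pos: [0.565, -0.1214, 0.1645]
tcp_rot: [-0.0, 0.999, 0.049, 0.0]
force: [0.2, -0.1, -0.0]
opening: -0.0003
grasp_force: 0.0
```

```bash
python3 go.py .5655 -.122 .08 -1.4738
```

```text
t 11.8 pos [ 0.565  -0.1214  0.1645] F [ 0.22 -0.12 -0.03] open -0.0003 gf 0.0
delta [ 0.5  0.6 84.5] roll 0.001 tilt [0.0002 0.0002]
```

>>> servo_tool(
  delta_pos=[
    [0, 0, 15],
    [0, 0, 35],
    [0, 0, 55],
    [0, 0, 72],
    [0, 0, 84],
    [0, 0, 92],
    [0, 0, 95],
    [0, 0, 95],
  ],
  roll=[0, 0, 0, 0, 0, 0, 0, 0],
)

```text
time: 12.6
tool_pos: [0.5651, -0.1215, 0.0694]
tcp_rot: [0.0, 0.999, 0.049, 0.0]
force: [-0.6, -0.4, 0.6]
opening: 0.0003
grasp_force: 0.0
```

```bash
python3 - <<'E'
from h import *
s=cap('side');t=cap('top');print([r for r in red(s,35)[0] if 195<r[1][0]<220])
a=cv2.resize(s[0][190:290,150:300],None,fx=5,fy=5);cv2.imwrite('pics/c5.png',a)
E
python3 go.py .5655 -.122 .062 -1.4738
```

```text
[([190, 95, 29, 16, 215], [206.4, 102.3]), ([203, 242, 11, 15, 104], [208.1, 249.0])]
t 12.7 pos [ 0.5654 -0.1217  0.07  ] F [-0.09  0.92  0.56] open 0.0002 gf 0.0
delta [0.  0.3 8. ] roll 0.001 tilt [ 0.0013 -0.0005]
```

View pics/c5.png

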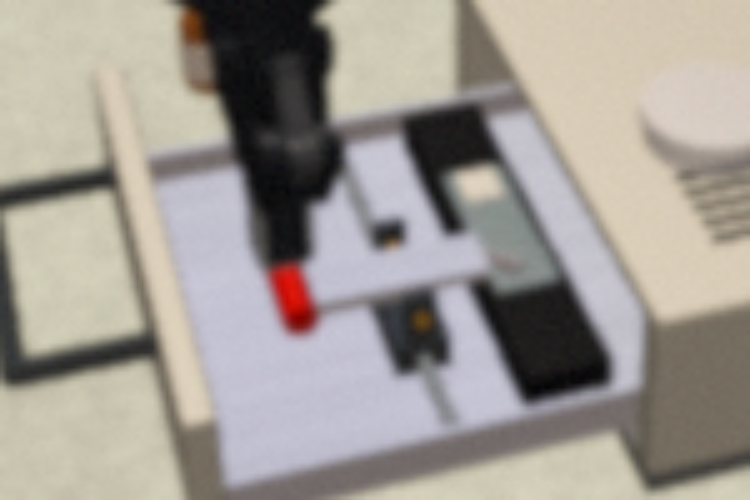

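The finger sits centred over the bar (crop (290,270)), and the near end of the bar is visible at (300,320). Pressing slowly.

>>> servo_tool(
  delta_pos=[
    [0, 0, 2],
    [0, 0, 4],
    [0, 0, 6],
    [0, 0, 8],
    [0, 0, 9],
    [0, 0, 10],
    [0, 0, 10],
    [0, 0, 10],
  ],
  roll=[0, 0, 0, 0, 0, 0, 0, 0],
)

```text
time: 13.5
tool_pos: [0.5642, -0.1214, 0.0593]
tcp_rot: [-0.0, 0.999, 0.049, -0.001]
force: [-2.9, 0.1, 4.3]
opening: 0.0002
grasp_force: 2.1
```

```bash
cat > m.py <<'E'
from h import *
F=[];Z=[]
for i in range(6):
    c=cap('side'); s=robot.get_state();F.append(s['force']);Z.append(s['tool_pos'])
print('t',round(s['time'],2),'F',np.mean(F,0).round(2),'std',np.std(F,0).round(2),'pos',np.mean(Z,0).round(4),[r for r in red(c,35)[0] if 195<r[1][0]<220 and r[1][1]>200])
E
python3 m.py
```

```text
t 13.8 F [-2.96  0.13  4.37] std [0.44 0.43 0.43] pos [ 0.5646 -0.1214  0.0593] [([204, 246, 10, 12, 82], [208.6, 251.3])]
```

>>> servo_tool(
  delta_pos=[
    [-0.5, 0, 0],
    [-1, 0, 0],
    [-1.5, 0, 1],
    [-2, 0, 2],
    [-2, 0, 3],
    [-2, 0, 4],
    [-2, 0, 4],
    [-2, 0, 4],
  ],
  roll=[0, 0, 0, 0, 0, 0, 0, 0],
)

```text
time: 14.6
tool_pos: [0.5636, -0.1215, 0.0555]
tcp_rot: [0.0, 0.999, 0.049, 0.001]
force: [0.1, 0.8, 4.0]
opening: 0.0001
grasp_force: 2.3
```

```bash
python3 m.py
```

```text
t 14.9 F [1.55 1.   4.53] std [0.6  0.16 0.55] pos [ 0.5636 -0.1215  0.0555] [([204, 248, 10, 12, 79], [208.6, 253.0])]
```

>>> servo_tool(
  delta_pos=[
    [0, 0, 0.5],
    [0, 0, 1],
    [0, 0, 1.5],
    [0, 0, 2],
    [0, 0, 2.4],
    [0, 0, 2.4],
    [0, 0, 2.4],
    [0, 0, 2.4],
  ],
  roll=[0, 0, 0, 0, 0, 0, 0, 0],
)

```text
time: 15.7
tool_pos: [0.5631, -0.1216, 0.053]
tcp_rot: [0.0, 0.999, 0.049, 0.0]
force: [1.0, 1.7, 5.5]
opening: 0.0003
grasp_force: 2.8
```

```bash
python3 m.py; python3 - <<'E'
from h import *
s=cap('side');t=cap('top')
# expected near-end pixel row shift of the bar per mm down
for z in(.055,.046,.037): print(proj(s,[.5634,-.142,z]).round(1))
a=cv2.resize(s[0][190:290,140:290],None,fx=3.3,fy=3.3);b=cv2.resize(t[0][150:290,200:345],None,fx=2,fy=330/140)
cv2.imwrite('pics/c6.png',np.hstack([a,b]))
E
```

```text
t 16.0 F [1.57 0.87 5.73] std [0.28 0.38 0.72] pos [ 0.5631 -0.1216  0.0531] [([204, 249, 10, 11, 79], [208.6, 253.9])]
[207.6 254.2]
[207.9 257.8]
[208.2 261.4]
```

View pics/c6.png

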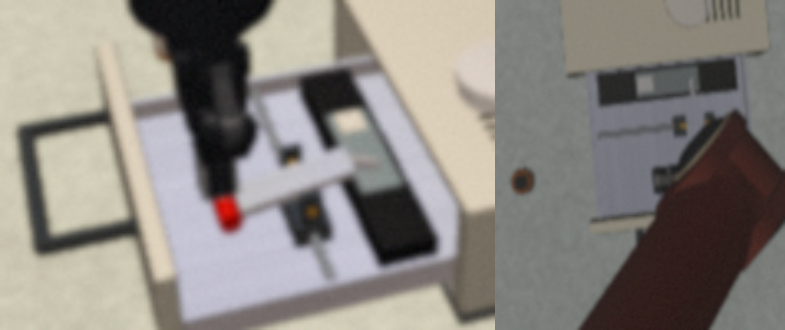

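The bar is about 8–9 mm down. The handle corner at side (152,266) is unchanged, so the tray is still fully out. One small trim, then a check.

>>> servo_tool(
  delta_pos=[
    [0, 0, 0.4],
    [0, 0, 0.4],
    [0, 0, 0.4],
    [0, 0, 0.4],
    [0, 0, 0.4],
    [0, 0, 0.4],
    [0, 0, 0.4],
    [0, 0, 0.4],
  ],
  roll=[0, 0, 0, 0, 0, 0, 0, 0],
)

```text
time: 16.9
tool_pos: [0.5631, -0.1216, 0.0527]
tcp_rot: [0.0, 0.999, 0.049, 0.0]
force: [0.9, 0.8, 6.7]
opening: 0.0001
grasp_force: 2.9
```

```bash
python3 m.py; python3 -c "
from bench import robot; print(robot.job_done())"
```

```text
t 17.2 F [1.45 0.91 5.55] std [0.32 0.56 0.52] pos [ 0.563  -0.1216  0.0527] [([204, 249, 10, 12, 81], [208.6, 254.2])]
the job is handed in; nothing more can be done
None
```

The tray is out at its stop, and the shut fingers are holding the thumb bar about 9 mm down (about 9 mm by fingertip height, nearer 8 mm by the 5.6 N push); the vial, marker and dish showed no change in the pictures, and I handed the job in at about 17 s.

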